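# Turn the recipe book on its rest to the next board

### The job

Turn one page of the stiff-board recipe book on the wooden rest, by pushing with the fingertips: swing the right-hand wire page keeper off the page to the front ledge and leave it there, turn the top board on the right over the rings by its tab so that it lies flat on the left, then swing the left-hand keeper over it, square to the front ledge, to hold it down. Turn only that one board; push and tip gently, and do not pinch or pick up anything, shift the rest, or disturb the things around it.

Things in the scene. Friction and masses are not known exactly. Their poses are not given: they have to be found in the camera images.
- stand: Wooden book rest with the open ring-bound book, loose on the table, 2 kg. Origin on the table under its middle; x up the slope (away from the reader), y to the reader's left, z up. Bed axes: u up the 15 degree slope, v = y, w off the bed; bed point (u,v,w) is at x = u cos15 - w sin15, y = v, z = 0.044 + u sin15 + w cos15 (m). Bed u -105..95, v +-131 mm, 12 thick, its far edge the higher.
- spine (a point): Point on the ring axis (the spine) at u = 0, v = 0, w = 15.7 mm; the axis runs along u. The pages on both sides lie at w = 13 to 18 mm, u -85..90 mm, out to v = +-135 mm. In front of them a ledge: u -105..-91, v +-150 mm, top at w = 19 mm.
- leaf (a joint): Angle of the top right board, the one to turn, about the ring axis: 0 = flat on the right, pi = flat on the left (its stops). White, 175 mm along the spine, 131 wide, 4 thick, midplane through the ring axis, 0.13 kg. Hinge nearly free, a little damped: short of upright it falls back right, past upright it sinks to the left by itself. A keeper wire lying over it blocks it.
- leaf_tab (a point): Middle of the outer edge of the top board's tab, at mid thickness, 157 mm from the ring axis, u = -20 mm (the nearer of the two tabs on the right). The tab is 44 mm along the spine, 4 mm thick and overhangs the side of the bed by 26 mm, its underside some 50 mm above the table: a fingertip held slanting fits below it from outside.
- leaf_next (a joint): Angle of the next board below it, which must stay at 0 (flat on the right). Same size, midplane 4.5 mm below that of the top board; its tab is at u = +55 mm.
- keeper_right (a joint): Angle of the right page keeper, a steel wire arm 55 mm long on a pivot (axis along w) on the ledge at u = -98, v = -80 mm, 2 to 3 mm above the page. 0 = along the ledge pointing outward (right); pi/2 = up the page (+u), over it; below 0 = outward and toward the reader. Stops -0.7, 1.75. About 0.5 N at its end turns it; it stays where left. Clears the page below 0.12.
- keeper_right_grip (a point): Middle of the upright rubber-covered end of the right keeper, 55 mm from its pivot, at w = 40 mm: a post 10.4 mm in diameter along w, from 12 mm below this point to 10 mm above it. Page surface: 22 mm below this point.
- keeper_left (a joint): Angle of the left page keeper, the mirror image (pivot at u = -98, v = +80 mm): 0 = along the ledge pointing outward (left); pi/2 = up the page (+u), over it; below 0 = outward and toward the reader. Same stops and stiffness.
- keeper_left_grip (a point): Middle of the upright rubber-covered end of the left keeper, made as the right one.
- mug: Bystander: white mug, 92x127x95 mm, to the right of the rest. Origin under its middle.
- teaspoon: Bystander: steel teaspoon, 132x26x9 mm, lying in front of the rest. Origin under its middle.
- lentil_jar: Bystander: glass jar with a green lid, 95x96x137 mm, to the left of the rest. Origin under its middle.
- glass: Bystander: drinking glass, 76x76x89 mm, beside the rest on the left. Origin under its middle.
- wooden_spoon: Bystander: wooden spoon, 311x44x14 mm, lying in front on the left. Origin under its middle.

How it is judged:
On the way, in this order (a step that is already met when the one before it is completed fails the run):
1. the right keeper is swung off the page while the top board still lies flat on the right (value of joint keeper_right below 0.12 rad and value of joint leaf below 0.1 rad), for 0.1 s.
2. the top board lies flat on the left, the left keeper still off it (value of joint leaf above 3.05 rad and value of joint keeper_left below 0.2 rad), for 0.2 s.
At the end, for the whole second after the job is handed in: Top board flat on the left (over 3.05 rad), next board flat on the right (under 0.1), left keeper over the turned board (over 1.15 rad; pi/2 is square to the ledge), right keeper off the page (under 0.12), the rest within 30 mm of its start, all at rest (value of joint leaf above 3.05 rad and value of joint leaf_next below 0.1 rad and value of joint keeper_left above 1.15 rad and value of joint keeper_right below 0.12 rad and linear speed of stand below 0.02 m/s and velocity of joint leaf below 0.1 rad/s and distance of stand from where it was at the start of the episode below 0.03 m); the robot touches nothing.
It fails at once if the next board is raised from the right side (over 0.2 rad) (value of joint leaf_next above 0.2 rad).
It fails at once if the rest is lifted, tipped (over 0.1 rad) or shoved (over 30 mm) (height (world z) of stand above 0.012 m or angle between stand's own z axis and vertical above 0.1 rad or distance of stand from where it was at the start of the episode above 0.03 m).
It fails at once if a keeper or the board is pinched or pushed hard (over 25 N) (contact force between the fingers and leaf above 25 N or contact force between the fingers and keeper_right above 25 N or contact force between the fingers and keeper_left above 25 N).
It fails at once if a thing standing or lying around is moved (over 25 mm) (distance of any of mug, teaspoon, lentil_jar, glass, wooden_spoon from where it was at the start of the episode above 0.025 m).
It also fails if it takes over 70 s, if anything falls off the work surface, if the arm or the gripper's body presses on something with over 40 N, if the wrist force passes 120 N, or if a joint passes its speed limit or range.

### The arm

A 6-joint arm with a two-finger parallel gripper is mounted at the origin on a cart in front of the work surface, level with it; the furniture and walls round the work are solid. World frame = base frame: x ahead of the robot, y to its left, z up, the work surface at z = 0. Lengths are in m, angles in rad, forces in N, time in s.
With the tool pointing down it reaches from about 0.35 to 0.975 m from the base axis. Payload 4.9 kg.
Tool frame: the origin (TCP) lies at the very end of the fingers, on their centre line; the grasp point (between the pads) lies 19 mm behind it; z points along the fingers, y is the line along which they close (so a half turn about z gives the same grasp; the last joint's range is limited). The gripper opens to 85 mm and grips with 20 to 120 N. Pads are 22 mm wide; open, the fingers measure 114 mm over their backs; the gripper's body (76 mm by 85 mm) begins 54 mm behind the grasp point. The pads swing forward as they close: fully open they stand 13 mm farther back than shut.
Start: joints at [1.059, 0.053, 1.613, -0, 1.476, -0.119], TCP at [0.239, 0.577, 0.197] pointing down, gripper open.
Joint ranges: [-3.01, 3.01], [-1.01, 2.22], [0.06, 2.58], [-1.02, 4.17], [0.09, 2.62], [-3.14, 3.14]. Speed limits (rad/s): [2.57, 2.57, 3.14, 3.14, 3.14, 3.14].

### API

Orientations are given as a unit quaternion [w, x, y, z].
In Python, from plant import * gives the robot as it stands.
- The arm moves only by the tool jog_arm, never from a script. Its argument "moves" is a list that holds one entry, the list of rows, each a list of 7 numbers: the finger opening in cm, from 0 to 8.54, then the shift along the tool's x, y, z in cm, then the turn, a rotation vector about the tool's x, y, z in rad. A call has 1 to 20 rows; each row shifts and turns the commanded pose from where the row before left it, along the tool's axes as they then stand; what a row does not reach is not made up. A row lasts 1/12 s, in which the tool goes at most 41.7 mm and 7.16 degrees, less where a joint would pass 70% of its speed; a pose out of reach is approached as far as the arm can. A call is refused whole if a number of a shift passes 4.17 or a number of a turn 0.125, either way. A call with a gripper value outside its range is refused whole. The fingers move at their own pace and stop on an object; the grip force is fixed at half the most. Time passes only in rows, so rows that do not move let the fingers close. It gives the time, the measured TCP pose, the force, the opening and the grip force at its end, in the units of the state.
- state(): the state, without advancing time (a new reading comes with each control period).
- grab_frame(name): name is "scene" or "top" or "wrist"; returns a dict with "color" (384x512x3 uint8, blue, green, red), "depth" (384x512 float32, m along the optical axis (not along the pixel's ray), 0 where there is no reading), "fx", "fy", "cx", "cy" (pixels), "R" (3x3) and "t" (3): a world point X has camera coordinates R X + t. Camera axes: x right, y down, z forward; pixel columns grow to the right and rows downward; lengths in m; the calibration is good to about 2 mm. A picture is of the moment at which its call begins.
- job_done(): hands the job in; it is judged then, once.
Trained networks look in a picture, given as the dict that the camera call returned (one of the last four; its "shot" number tells which), for a name from the list of things; names that differ only in an ending like _2 or _b are one class to them, and where a whole thing is asked for, a point or a joint stands for the part that bears it (a point fixed in the world has none). Each returns a list of dicts, best first, with "p" (0 to 1); they miss things now and then, are a little off and sometimes report something else, mostly with a low value. They report only what shows in the picture. A call takes as long as a camera call.
- recognise(name, picture): "rect" ([centre column, centre row, width, height] in pixels, round what is visible of it).
- regions_of(name, picture): "pixels" (384x512 bool, what is visible of it) and "rect" ([centre column, centre row, width, height] in pixels, round what is visible of it).
The state is a dict: "time": time; "joint_pos": joint angles; "joint_vel": joint speeds; "joint_efforts": joint torques, N m; "tool_pos": TCP position; "tool_rot": TCP orientation; "contact_force": force on the tool from outside, world axes, zero at the start; "ft_torque": the same for the moment, N m; "gripper_width": opening from 0.0 (shut) to 1.0 (fully open); "grasp_force": force on a finger pad.
Only numpy, scipy, OpenCV 4.12 (cv2) and the standard library are available. Lean on these libraries where they do the work, as an engineer would, in place of code of your own. Each camera call takes 0.05 s, during which the arm holds its last target. There are 200 camera calls.

## Working session

There is one attempt and no reset: what is moved stays moved. The work goes in short steps, Python scripts to look and compute and a tool call to move; the robot and the scene stay as the last step left them, time stands still between calls to the robot, and variables do not carry over. Pictures are saved under pics/ and viewed, at most 10 in all, crops included, and the job is handed in when it is done.

Besides the shell and the picture viewer there is one more tool, called as a command line: name --argument value ..., lists and objects as JSON in quotes. jog_arm: Moves the arm, as the interface text tells. Its arguments: {"type":"object","properties":{"moves":{"type":"array"}},"required":["moves"]}

```bash
ls; mkdir -p pics; cat > h.py <<'E'
from plant import *
import numpy as np, cv2
from scipy.spatial.transform import Rotation as Ro
def world(f,mask):
    v,u=np.nonzero(mask&(f["depth"]>0)); d=f["depth"][v,u]
    P=np.stack([(u-f["cx"])/f["fx"]*d,(v-f["cy"])/f["fy"]*d,d],1)
    return (P-f["t"])@f["R"]
def pix(f,X):
    c=np.asarray(X)@f["R"].T+f["t"]; return np.stack([c[...,0]/c[...,2]*f["fx"]+f["cx"],c[...,1]/c[...,2]*f["fy"]+f["cy"]],-1)
E
python3 - <<'E'
from h import *
ims=[]
for n in("scene","top"):
    f=grab_frame(n); ims.append(f["color"]); print(n,f["fx"],f["R"].round(3).tolist(),f["t"].round(3))
    for k in["stand","leaf","leaf_tab","keeper_right","keeper_right_grip","keeper_left","keeper_left_grip","leaf_next","mug","teaspoon","lentil_jar","glass","wooden_spoon"]:
        for r in regions_of(k,f)[:2]:
            W=world(f,r["pixels"]); print(k,round(r["p"],2),np.round(r["rect"]).tolist(),len(W),np.median(W,0).round(3) if len(W) else'', W.min(0).round(3) if len(W) else '',W.max(0).round(3) if len(W) else '')
    cv2.imwrite(f"pics/{n}0.png",f["color"])
print(state())
E
```

```text
pics
scene 416.2322010445469 [[0.535, -0.845, 0.01], [-0.575, -0.373, -0.728], [0.619, 0.384, -0.685]] [-0.338  0.313  0.927]
stand 0.86 [249.0, 188.0, 118.0, 90.0] 5512 [ 0.534 -0.056  0.056] [ 0.433 -0.2   -0.001] [0.696 0.146 0.092]
stand 0.49 [302.0, 187.0, 11.0, 8.0] 70 [ 0.583 -0.189  0.071] [ 0.567 -0.198  0.065] [ 0.601 -0.177  0.079]
leaf 0.58 [270.0, 190.0, 72.0, 60.0] 2316 [ 0.54  -0.113  0.062] [ 0.453 -0.191  0.037] [ 0.635 -0.031  0.089]
leaf_tab 0.58 [270.0, 191.0, 71.0, 65.0] 2443 [ 0.54  -0.114  0.062] [ 0.453 -0.192  0.   ] [0.73  0.001 0.089]
keeper_right 0.49 [257.0, 206.0, 19.0, 22.0] 49 [ 0.488 -0.117  0.057] [ 0.44  -0.126  0.041] [ 0.506 -0.101  0.085]
keeper_right_grip 0.63 [258.0, 207.0, 16.0, 19.0] 23 [ 0.488 -0.12   0.07 ] [ 0.441 -0.125  0.043] [ 0.493 -0.102  0.083]
keeper_left 0.46 [199.0, 184.0, 23.0, 12.0] 23 [0.456 0.104 0.052] [0.45  0.047 0.044] [0.468 0.111 0.068]
keeper_left_grip 0.58 [201.0, 184.0, 22.0, 8.0] 45 [0.463 0.104 0.047] [0.45  0.047 0.002] [0.493 0.15  0.068]
leaf_next 0.56 [303.0, 187.0, 14.0, 13.0] 109 [ 0.586 -0.189  0.072] [ 0.56
[... 2740 characters left out ...]
4, 'joint_pos': array([ 1.05901423e+00,  5.26927442e-02,  1.61288245e+00, -3.67084878e-06,
        1.47601455e+00, -1.18989046e-01]), 'joint_vel': array([ 0.00017196, -0.00160196, -0.00257647,  0.00236057,  0.00193959,
       -0.00181162]), 'joint_efforts': array([ 1.01496804e-03, -3.93677723e+01, -3.70454764e+01, -9.29079124e-05,
        8.29215624e-04,  5.18405841e-06]), 'tool_pos': array([0.23921823, 0.57739116, 0.19721857]), 'tool_rot': array([2.18848577e-06, 1.95136233e-01, 9.80776147e-01, 8.16796085e-07]), 'contact_force': array([ 0.2894509 , -0.08069576, -0.58959523]), 'ft_torque': array([-0.01036856, -0.0251514 , -0.00283031]), 'grasp_force': 0.0, 'gripper_width': 1.0026882628980227}
```

```bash
python3 - <<'E'
import cv2,numpy as np
a=cv2.imread("pics/top0.png")[120:260,110:410]; b=cv2.imread("pics/scene0.png")[110:290,120:400]
a=cv2.resize(a,(640,299),interpolation=cv2.INTER_CUBIC);b=cv2.resize(b[:, :],(467,300),interpolation=cv2.INTER_CUBIC)
b=np.pad(b,((0,0),(0,173),(0,0)))
cv2.imwrite("pics/v1.png",np.vstack([a,b]))
E
```

```text
(no output)
```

View pics/v1.png

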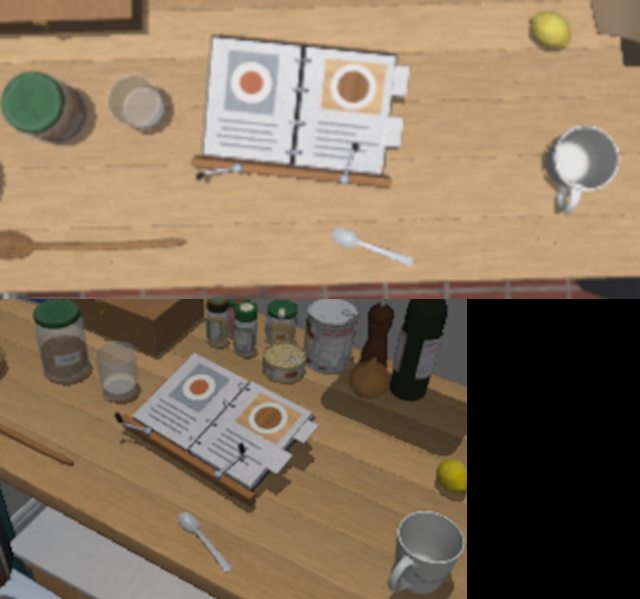

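jog_arm --moves '[[[0,0,0,-3.7,0,0,0.0767],[0,0,0,-3.7,0,0,0.0767],[0,0,0,-3.7,0,0,0.0767],[0,0,0,-3.7,0,0,0.0767],[0,0,0,-3.7,0,0,0.0767],[0,0,0,-3.7,0,0,0.0767],[0,-3.47,-1.34,0,0,0,0],[0,-3.47,-1.34,0,0,0,0],[0,-3.47,-1.34,0,0,0,0],[0,-3.47,-1.34,0,0,0,0],[0,-3.47,-1.34,0,0,0,0],[0,-3.47,-1.34,0,0,0,0],[0,-3.47,-1.34,0,0,0,0],[0,-3.47,-1.34,0,0,0,0],[0,-3.47,-1.34,0,0,0,0],[0,-3.47,-1.34,0,0,0,0],[0,-3.47,-1.34,0,0,0,0],[0,-3.47,-1.34,0,0,0,0],[0,-3.47,-1.34,0,0,0,0],[0,-3.47,-1.34,0,0,0,0]]]'

```text
time: 3.07
tool_pos: [0.4176, 0.0863, 0.4195]
tool_rot: [0.001, 0.414, 0.91, 0.0]
contact_force: [0.6, 0.4, 0.4]
gripper_width: -0.001
grasp_force: 0.0
```

jog_arm --moves '[[[0,-3.3,-1.2,0,0,0,0],[0,-3.3,-1.2,0,0,0,0],[0,0,0,0,0,0,0],[0,0,0,0,0,0,0]]]'

```text
time: 3.4
tool_pos: [0.4429, 0.0213, 0.4188]
tool_rot: [-0.001, 0.415, 0.91, -0.0]
contact_force: [-0.3, 0.3, 0.0]
gripper_width: -0.0
grasp_force: 0.0
```

```bash
python3 - <<'E'
from h import *
import pickle
f=grab_frame("wrist"); cv2.imwrite("pics/w1.png",f["color"]); print(f["R"].round(3).tolist(),f["t"])
for k in["leaf","keeper_right_grip","keeper_left_grip"]:
    for r in regions_of(k,f)[:2]:
        W=world(f,r["pixels"]); print(k,round(r["p"],2),np.round(r["rect"]).tolist(),np.median(W,0).round(3))
pickle.dump(dict(f),open("w1.pkl","wb"))
s=state();print(s["joint_pos"],s["tool_pos"],s["tool_rot"],s["time"])
E
```

```text
[[0.756, 0.655, -0.001], [0.63, -0.726, 0.275], [0.18, -0.208, -0.961]] [-0.34751017 -0.36030309  0.51565423]
leaf 0.61 [258.0, 218.0, 97.0, 73.0] [ 0.514 -0.084  0.053]
keeper_right_grip 0.43 [225.0, 212.0, 21.0, 29.0] [ 0.471 -0.115  0.046]
keeper_left_grip 0.59 [284.0, 138.0, 20.0, 31.0] [0.465 0.076 0.039]
keeper_left_grip 0.18 [226.0, 212.0, 13.0, 28.0] [ 0.46  -0.11   0.045]
[-1.14983308e-01 -4.14495983e-01  1.65892332e+00  2.63143090e-04
  1.89648938e+00 -8.34686417e-01] [0.44251261 0.02366493 0.41958151] [2.83709117e-04 4.12780293e-01 9.10830555e-01 2.21958743e-04] 3.6
```

View pics/w1.png

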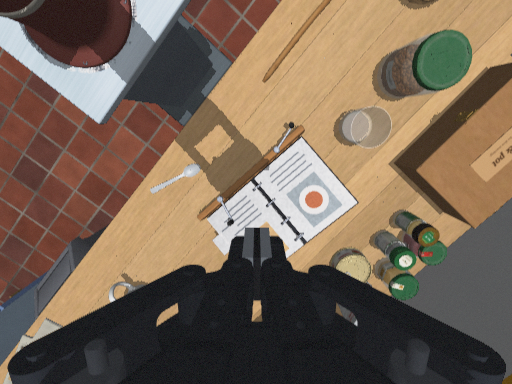

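```bash
cat >> h.py <<'E'
c15,s15=np.cos(np.pi/12),np.sin(np.pi/12)
def bed(p,B):  # p=(x0,y0,yaw); B (n,3) u,v,w m
    B=np.atleast_2d(B).astype(float); u,v,w=B.T
    x=u*c15-w*s15; z=.044+u*s15+w*c15; c,s=np.cos(p[2]),np.sin(p[2])
    return np.stack([p[0]+c*x-s*v,p[1]+s*x+c*v,z],1)
def quad(u0,u1,v0,v1,w): return np.array([[u0,v0,w],[u1,v0,w],[u1,v1,w],[u0,v1,w]])/1000
E
cat > fit.py <<'E'
from h import *
from scipy.optimize import minimize
polys=[quad(-85,90,1,133,18),quad(-85,90,-131,-1,17.7),quad(-42,2,-157,-131,17.7),quad(33,77,-157,-131,13.2),quad(-85,90,-6,6,18)]
def ren(f,p,S=4):
    m=np.zeros((384*S,512*S),np.uint8)
    for q in polys: cv2.fillPoly(m,[np.round((pix(f,bed(p,q))+.5)*S*8).astype(np.int32)],1,shift=3)
    return m
def white(f,img,box):
    S=4; b=cv2.resize(img,None,fx=S,fy=S,interpolation=cv2.INTER_LINEAR).astype(int)
    m=((b.min(2)>120)&(b.max(2)-b.min(2)<40)).astype(np.uint8)
    k=np.zeros_like(m); x0,x1,y0,y1=[S*i for i in box]; k[y0:y1,x0:x1]=1; m&=k
    m=cv2.morphologyEx(m,cv2.MORPH_CLOSE,np.ones((9,9)))
    n,l,st,_=cv2.connectedComponentsWithStats(m); i=1+np.argmax(st[1:,4]); m=(l==i).astype(np.uint8)
    cs,_=cv2.findContours(m,0,1); m[:]=0; cv2.drawContours(m,cs,-1,1,-1); return m
F=[]
for n,box in(("top",(190,320,125,215)),("scene",(180,320,135,245))):
    f=grab_frame(n); img=cv2.imread(f"pics/{n}0.png"); F.append((f,white(f,img,box),img))
def cost(p,FF): return sum(1-(ren(f,p)&m).sum()/(ren(f,p)|m).sum() for f,m,_ in FF)
for FF in(F[:1],F[1:],F):
    best=min((minimize(cost,[.54,-.04,y0],(FF,),method="Nelder-Mead",options=dict(initial_simplex=[[.54,-.04,y0],[.555,-.04,y0],[.54,-.055,y0],[.54,-.04,y0+.1]])) for y0 in(-.12,-.02)),key=lambda r:r.fun)
    print(best.x.round(4),best.fun)
o=[]
for f,m,img in F:
    v=cv2.resize(img,None,fx=4,fy=4,interpolation=cv2.INTER_CUBIC)
    for q in polys[:4]+[quad(-105,-91,-150,150,19)]: cv2.polylines(v,[np.round((pix(f,bed(best.x,q))+.5)*4).astype(np.int32)],True,(0,0,255),1)
    for sg in(1,-1): # pivots
        c=pix(f,bed(best.x,[[-.098,sg*.08,.021]]))[0]; cv2.circle(v,tuple(int(i) for i in(c+.5)*4),4,(255,0,0),1)
    c=((pix(f,bed(best.x,[[0,0,.015]]))[0])*4).astype(int); o.append(v[c[1]-190:c[1]+190,c[0]-260:c[0]+260])
cv2.imwrite("pics/fit.png",cv2.resize(np.vstack(o),None,fx=.78,fy=.78,interpolation=cv2.INTER_AREA))
np.save("pose.npy",best.x)
E
python3 fit.py
```

```text
[ 0.5606 -0.0388 -0.1354] 0.042684488456894765
[ 0.5565 -0.0405 -0.1181] 0.02355159685443753
[ 0.5592 -0.0392 -0.1315] 0.08776882405005126
```

View pics/fit.png

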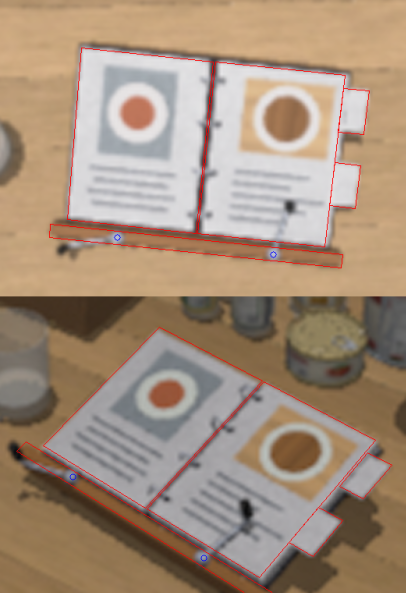

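```bash
cat >> h.py <<'E'
P=np.array([.5583,-.0397,-.127])
def post(th,sg,w=.040,r=.055): return [-.098+r*np.sin(th),sg*(.08+r*np.cos(th)),w]
def toolshift(d,q=None):
    q=state()["tool_rot"] if q is None else q
    return Ro.from_quat(np.roll(q,-1)).inv().apply(d)*100
def keeper(FI,sg,p=P):
    ths=np.linspace(-.7,1.75,246); S=[]
    for th in ths:
        s=0
        for f,im in FI:
            g=cv2.GaussianBlur(im.max(2),(0,0),1).astype(np.float32)
            q=pix(f,bed(p,[post(th,sg,w) for w in np.linspace(.03,.05,6)])).astype(np.float32)
            s+=cv2.remap(g,q[None,:,0],q[None,:,1],1).mean()
        S.append(s)
    i=np.argmin(S); return ths[i],S[i]/len(FI),np.median(S)/len(FI)
E
python3 - <<'E'
from h import *
import pickle
t=grab_frame("top");s=grab_frame("scene");w=pickle.load(open("w1.pkl","rb"))
a=(t,cv2.imread("pics/top0.png"));b=(s,cv2.imread("pics/scene0.png"));c=(w,w["color"])
for sg in(-1,1): print(sg,[np.round(keeper(x,sg),2) for x in([a],[b],[c],[a,b,c])])
for n,B in dict(Lpiv=[-.098,.08,.03],Rpiv=[-.098,-.08,.03],tabedge=[-.02,-.157,.0157],spine=[0,0,.0157]).items(): print(n,bed(P,B).round(4))
print(pix(w,bed(P,quad(-105,-91,-150,150,19))).round(0).tolist(),pix(w,bed(P,quad(-85,90,0,135,18))).round(0).tolist())
print(state()["tool_pos"])
E
```

```text
-1 [array([  1.4 ,  99.41, 199.61]), array([  1.42,  56.33, 131.55]), array([  1.39,  51.9 , 205.33]), array([  1.4 ,  69.9 , 167.43])]
1 [array([ -0.22, 102.15, 197.47]), array([ -0.26,  53.05, 141.95]), array([ -0.27,  51.26, 199.55]), array([ -0.25,  70.02, 181.78])]
Lpiv [[0.4668 0.0526 0.0476]]
Rpiv [[ 0.4466 -0.1061  0.0476]]
tabedge [[ 0.5152 -0.1925  0.054 ]]
spine [[ 0.5543 -0.0392  0.0592]]
[[196.0, 216.0], [200.0, 221.0], [305.0, 129.0], [301.0, 123.0]] [[252.0, 179.0], [306.0, 243.0], [359.0, 202.0], [302.0, 136.0]]
[0.44258629 0.0234545  0.41944916]
```

```bash
cat >> h.py <<'E'
def seq(cur,pts,q):
    "tool-axis shifts cm between successive world pts, rounded to .1 mm"
    acc=np.array(cur,float); R=Ro.from_quat(np.roll(q,-1)); out=[]
    for t in pts:
        d=np.round(R.inv().apply(np.array(t)-acc)*100,2); acc=acc+R.apply(d/100); out.append(d.tolist())
    return out
E
python3 - <<'E'
from h import *
s=state();q=s["tool_rot"];R=Ro.from_quat(np.roll(q,-1));y=R.apply([0,1,0]);y[2]=0
def tgt(th,off,z):
    w=bed(P,post(th,-1,.034))[0]+off*y; w[2]=z; return w
pts=[tgt(1.4,.032,.30),tgt(1.4,.032,.11),tgt(1.4,.032,.067)]
print(seq(s["tool_pos"],pts,q))
ths=np.linspace(1.4,-.12,15)
pts2=[tgt(t,.0195,.067-.015*(1-np.sin(t))) for t in ths]
print(seq(pts[-1],pts2,q)); print(pts[-1],pts2[-1])
E
```

```text
[[-14.46, -2.34, 11.95], [0.0, -0.01, 19.0], [0.0, -0.0, 4.3]]
[[0.0, -1.25, 0.02], [-0.29, -0.52, 0.04], [-0.23, -0.55, 0.05], [-0.17, -0.57, 0.07], [-0.11, -0.58, 0.09], [-0.05, -0.58, 0.09], [0.01, -0.59, 0.12], [0.08, -0.58, 0.12], [0.14, -0.57, 0.14], [0.21, -0.54, 0.14], [0.26, -0.52, 0.15], [0.31, -0.48, 0.16], [0.37, -0.45, 0.16], [0.41, -0.4, 0.16], [0.46, -0.35, 0.17]]
[ 0.52035289 -0.10076408  0.067     ] [ 0.44698023 -0.14645818  0.05020432]
```

jog_arm --moves '[[[0,-2.9,-0.47,2.4,0,0,0],[0,-2.9,-0.47,2.4,0,0,0],[0,-2.9,-0.47,2.4,0,0,0],[0,-2.9,-0.47,2.4,0,0,0],[0,-2.86,-0.46,2.35,0,0,0],[0,0,0,3.8,0,0,0],[0,0,0,3.8,0,0,0],[0,0,0,3.8,0,0,0],[0,0,0,3.8,0,0,0],[0,0,0,3.8,0,0,0],[0,0,0,0,0,0,0],[0,0,0,1.5,0,0,0],[0,0,0,1.5,0,0,0],[0,0,0,1.3,0,0,0],[0,0,0,0,0,0,0]]]'

```text
time: 5.05
tool_pos: [0.5193, -0.1011, 0.0655]
tool_rot: [-0.001, 0.413, 0.911, -0.0]
contact_force: [-1.3, -0.3, -2.1]
gripper_width: -0.0
grasp_force: 0.0
```

```bash
python3 - <<'E'
from h import *
f=grab_frame("wrist");g=grab_frame("scene")
cv2.imwrite("pics/w2.png",np.hstack([f["color"][120:330,130:380],cv2.resize(g["color"][140:245,190:315],(250,210),interpolation=cv2.INTER_CUBIC)]))
print(state()["joint_pos"],state()["tool_pos"])
E
```

```text
[-3.33154011e-01 -5.58584407e-02  1.94619883e+00 -3.83274601e-06
  1.25061302e+00 -1.05135396e+00] [ 0.5207367  -0.10168635  0.06768931]
```

View pics/w2.png

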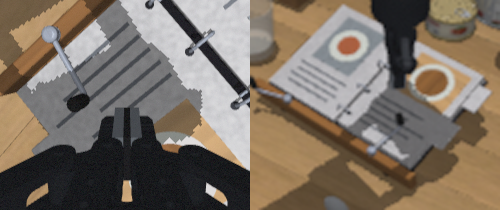

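jog_arm --moves '[[[0,0,-0.65,0,0,0,0],[0,0,-0.6,0.02,0,0,0],[0,-0.29,-0.52,0.04,0,0,0],[0,-0.23,-0.55,0.05,0,0,0],[0,-0.17,-0.57,0.07,0,0,0],[0,-0.11,-0.58,0.09,0,0,0],[0,-0.05,-0.58,0.09,0,0,0],[0,0.01,-0.59,0.12,0,0,0],[0,0.08,-0.58,0.12,0,0,0],[0,0.14,-0.57,0.14,0,0,0],[0,0.21,-0.54,0.14,0,0,0],[0,0.26,-0.52,0.15,0,0,0],[0,0.31,-0.48,0.16,0,0,0],[0,0.37,-0.45,0.16,0,0,0],[0,0.41,-0.4,0.16,0,0,0],[0,0.46,-0.35,0.17,0,0,0],[0,0,0,0,0,0,0]]]'

```text
time: 6.57
tool_pos: [0.4454, -0.1467, 0.0492]
tool_rot: [-0.001, 0.414, 0.91, 0.0]
contact_force: [-0.7, -0.3, -0.1]
gripper_width: -0.0
grasp_force: 0.0
```

```bash
python3 - <<'E'
from h import *
f=grab_frame("wrist");t=grab_frame("top");s=grab_frame("scene")
print([np.round(keeper([(x,x["color"])],-1),2) for x in(f,t,s)],state()["contact_force"])
cv2.imwrite("pics/w3.png",np.hstack([f["color"][120:330,130:380],cv2.resize(s["color"][140:245,190:315],(250,210),interpolation=cv2.INTER_CUBIC)]))
E
```

```text
[array([  1.41,  28.07, 103.14]), array([ -0.29,  64.14, 113.13]), array([ 1.61, 32.88, 84.47])] [ 0.36164678 -0.34116123 -0.06823179]
```

View pics/w3.png

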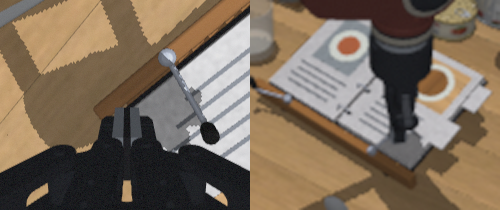

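```bash
python3 - <<'E'
from h import *
f=grab_frame("wrist");s=state()
R=Ro.from_quat(np.roll(s["tool_rot"],-1))
T=lambda *a:(pix(f,s["tool_pos"]+R.apply(np.array(a)/1000))-[130,120]).round(0)
print("tcp",T(0,0,0),"y-14",T(0,-14,0),"y+14",T(0,14,0),"x+11",T(11,0,0),"x-11",T(-11,0,0),"z-20",T(0,0,-20))
for th in(1.2,1.4,1.6): print(th,[(pix(f,bed(P,post(th,-1,w)))-[130,120]).round(0).tolist() for w in(.028,.05)])
print("piv",pix(f,bed(P,[[-.098,-.08,.021]]))-[130,120])
m=regions_of("keeper_right_grip",f)
for r in m[:2]: print(r["p"],r["rect"],np.median(world(f,r["pixels"]),0))
g=f["color"].max(2)<45; b=np.zeros_like(g); b[235:270,322:352]=1
W=world(f,g&b); print(len(W),W.min(0),np.median(W,0),W.max(0))
print("model",bed(P,[post(1.4,-1,.028),post(1.4,-1,.05)]))
v=f["color"][100:330,130:420]; cv2.imwrite("pics/w4.png",cv2.resize(v,None,fx=2.5,fy=2.5,interpolation=cv2.INTER_CUBIC))
E
```

```text
tcp [128. 101.] y-14 [108. 101.] y+14 [148. 101.] x+11 [128.  86.] x-11 [128. 115.] z-20 [128. 113.]
1.2 [[[193.0, 132.0]], [[196.0, 142.0]]]
1.4 [[[208.0, 126.0]], [[213.0, 135.0]]]
1.6 [[[222.0, 117.0]], [[229.0, 125.0]]]
piv [[167.48469354  55.77708035]]
0.69 [317.6, 214.1, 63.6, 94.2] [ 0.47692858 -0.11652613  0.0490782 ]
342 [ 0.45608468 -0.12705888  0.06245855] [ 0.48881692 -0.12093739  0.07979472] [ 0.49567307 -0.11726278  0.13582644]
model [[ 0.49782762 -0.12205206  0.05970958]
 [ 0.49217945 -0.12133087  0.08095995]]
```

View pics/w4.png

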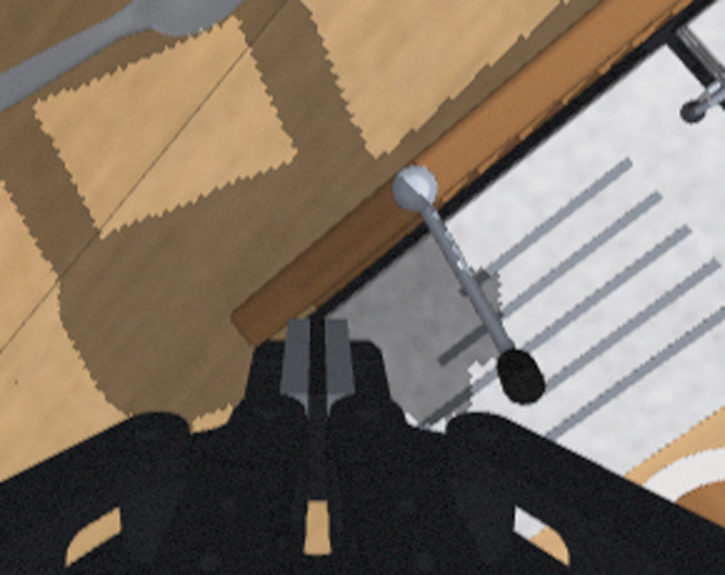

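```bash
cat >> h.py <<'E'
def arc(sg,angs,w=.031,r=.055,extra=0):
    o=[]
    for a in angs: o.append(bed(P,post(a,sg,w,r))[0]+[0,0,extra])
    return o
E
python3 - <<'E'
from h import *
s=state();q=s["tool_rot"]
a=arc(-1,[1.9])[0]
up=s["tool_pos"]+[0,0,.06]; pts=[up,a+[0,0,.045],a]
print(seq(s["tool_pos"],pts,q))
print(seq(a,arc(-1,np.linspace(1.9,.15,18)[1:]),q)); print(a,arc(-1,[.15]))
f=grab_frame("wrist")
for th in np.arange(1.2,1.7,.1): print(th,(pix(f,bed(P,post(th,-1,.05)))-[130,100])*2.5)
E
```

```text
[[-0.0, 0.0, -6.0], [0.59, 7.32, 0.31], [0.0, 0.0, 4.5]]
[[-0.47, -0.31, -0.04], [-0.44, -0.35, -0.03], [-0.41, -0.4, -0.01], [-0.36, -0.43, 0.01], [-0.32, -0.47, 0.02], [-0.27, -0.5, 0.03], [-0.22, -0.52, 0.05], [-0.16, -0.53, 0.06], [-0.11, -0.55, 0.08], [-0.05, -0.56, 0.09], [0.0, -0.56, 0.1], [0.07, -0.55, 0.11], [0.11, -0.54, 0.12], [0.18, -0.52, 0.13], [0.22, -0.5, 0.13], [0.28, -0.48, 0.14], [0.33, -0.44, 0.14]]
[ 0.49843044 -0.09477966  0.06205006] [array([ 0.44729724, -0.16099983,  0.05070669])]
1.2 [[488.656329   404.11983515]]
1.3 [[510.49715472 396.93839734]]
1.4000000000000001 [[531.66682385 387.58694516]]
1.5000000000000002 [[551.93706772 376.11828284]]
1.6000000000000003 [[571.08040507 362.61011112]]
```

jog_arm --moves '[[[0,0,0,-3,0,0,0],[0,0,0,-3,0,0,0],[0,0.3,3.66,0.15,0,0,0],[0,0.29,3.66,0.16,0,0,0],[0,0,0,0,0,0,0],[0,0,0,2.3,0,0,0],[0,0,0,2.2,0,0,0],[0,0,0,0,0,0,0],[0,-0.47,-0.31,-0.04,0,0,0],[0,-0.44,-0.35,-0.03,0,0,0],[0,-0.41,-0.4,0,0,0,0],[0,-0.36,-0.43,0,0,0,0],[0,-0.32,-0.47,0.02,0,0,0],[0,-0.27,-0.5,0.03,0,0,0],[0,-0.22,-0.52,0.05,0,0,0]]]'

```text
time: 8.12
tool_pos: [0.492, -0.134, 0.062]
tool_rot: [0.0, 0.414, 0.91, -0.0]
contact_force: [0.6, 1.2, 0.9]
gripper_width: -0.002
grasp_force: 0.0
```

```bash
python3 - <<'E'
from h import *
f=grab_frame("wrist");s=state();print(s["tool_pos"],s["contact_force"],arc(-1,[1.18]))
v=f["color"][100:330,130:420]; cv2.imwrite("pics/w5.png",cv2.resize(v,None,fx=2,fy=2,interpolation=cv2.INTER_CUBIC))
E
```

```text
[ 0.4914345  -0.13448679  0.06161434] [ 0.00227627 -1.03585988  0.50856837] [array([ 0.49238148, -0.13305354,  0.06174124])]
```

View pics/w5.png

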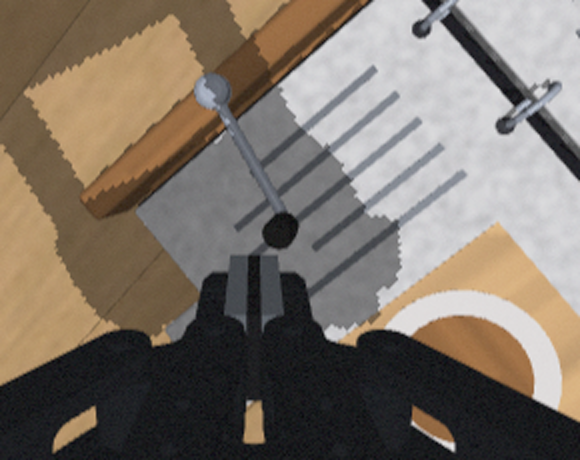

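```bash
python3 - <<'E'
from h import *
f=grab_frame("wrist");s=state();R=Ro.from_quat(np.roll(s["tool_rot"],-1))
# pad columns in full image: col=130+x/2,row=100+y/2
for (x,y) in[(240,258),(240,265),(240,280),(240,300),(268,258),(268,265),(268,280),(268,300),(253,262),(225,290),(285,290),(210,310),(300,310),(280,232),(275,225)]:
    m=np.zeros((384,512),bool);m[100+y//2,130+x//2]=1
    W=world(f,m); print((x,y),(R.inv().apply(W-s["tool_pos"])*1000).round(1), W.round(3))
E
```

```text
(240, 258) [[ 10.5  -4.7 -40.2]] [[ 0.481 -0.129  0.102]]
(240, 265) [[ 10.8  -4.6 -44.8]] [[ 0.481 -0.129  0.106]]
(240, 280) [[ 10.8  -4.4 -54.4]] [[ 0.481 -0.129  0.116]]
(240, 300) [[ 10.6  -4.2 -64.4]] [[ 0.481 -0.129  0.126]]
(268, 258) [[ 10.4   2.9 -39.9]] [[ 0.487 -0.124  0.101]]
(268, 265) [[ 10.6   2.8 -44.4]] [[ 0.487 -0.124  0.106]]
(268, 280) [[ 10.6   2.5 -54. ]] [[ 0.486 -0.124  0.116]]
(268, 300) [[ 11.    2.2 -65.2]] [[ 0.486 -0.124  0.127]]
(253, 262) [[ 10.7  -1.5 -43.3]] [[ 0.483 -0.127  0.105]]
(225, 290) [[  6.8  -8.5 -51.8]] [[ 0.481 -0.134  0.113]]
(285, 290) [[  7.    6.7 -52.3]] [[ 0.492 -0.124  0.114]]
(210, 310) [[  6.8 -11.3 -62.1]] [[ 0.479 -0.136  0.124]]
(300, 310) [[  6.8   9.9 -62. ]] [[ 0.495 -0.122  0.124]]
(280, 232) [[ 10.2   7.2 -19.3]] [[ 0.49  -0.121  0.081]]
(275, 225) [[ 12.5   5.3 -18.4]] [[ 0.487 -0.121  0.08 ]]
```

```bash
python3 - <<'E'
from h import *
f=grab_frame("scene");s=state();R=Ro.from_quat(np.roll(s["tool_rot"],-1))
W=world(f,np.ones((384,512),bool));L=R.inv().apply(W-s["tool_pos"])*1000
m=(abs(L[:,0])<25)&(abs(L[:,1])<25)&(L[:,2]<5)&(L[:,2]>-120)
h,e=np.histogram(L[m,2],np.arange(-120,10,5));print(list(zip(e.astype(int),h)))
print([pix(f,s["tool_pos"]+R.apply([0,0,z/1000])).round(0) for z in(0,-20,-40,-60)])
c=pix(f,s["tool_pos"]).astype(int);v=f["color"][c[1]-50:c[1]+30,c[0]-50:c[0]+50];cv2.imwrite("pics/s6.png",cv2.resize(v,None,fx=5,fy=5,interpolation=cv2.INTER_CUBIC))
E
```

```text
[(np.int64(-120), np.int64(10)), (np.int64(-115), np.int64(13)), (np.int64(-110), np.int64(12)), (np.int64(-105), np.int64(11)), (np.int64(-100), np.int64(6)), (np.int64(-95), np.int64(3)), (np.int64(-90), np.int64(2)), (np.int64(-85), np.int64(5)), (np.int64(-80), np.int64(1)), (np.int64(-75), np.int64(0)), (np.int64(-70), np.int64(5)), (np.int64(-65), np.int64(9)), (np.int64(-60), np.int64(13)), (np.int64(-55), np.int64(12)), (np.int64(-50), np.int64(11)), (np.int64(-45), np.int64(8)), (np.int64(-40), np.int64(4)), (np.int64(-35), np.int64(0)), (np.int64(-30), np.int64(0)), (np.int64(-25), np.int64(6)), (np.int64(-20), np.int64(3)), (np.int64(-15), np.int64(6)), (np.int64(-10), np.int64(5)), (np.int64(-5), np.int64(3)), (np.int64(0), np.int64(20))]
[array([268., 204.]), array([268., 199.]), array([268., 193.]), array([269., 188.])]
```

View pics/s6.png

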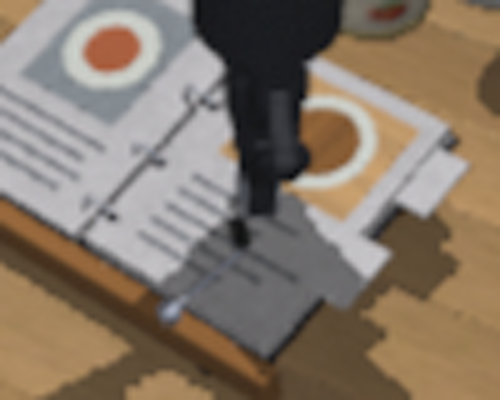

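```bash
python3 - <<'E'
from h import *
s=state();q=s["tool_rot"];D=[0,0,-.038]
a=arc(-1,[1.95],extra=-.038)[0]
print(seq(s["tool_pos"],[a+[0,0,.04],a],q))
print(seq(a,arc(-1,np.linspace(1.95,.15,19)[1:],extra=-.038),q)); print(a)
E
```

```text
[[2.71, 3.18, -0.23], [0.0, 0.0, 4.0]]
[[-0.47, -0.27, -0.05], [-0.45, -0.32, -0.03], [-0.41, -0.37, -0.02], [-0.38, -0.4, -0.0], [-0.34, -0.43, 0.01], [-0.29, -0.47, 0.02], [-0.25, -0.49, 0.04], [-0.19, -0.51, 0.05], [-0.15, -0.52, 0.07], [-0.09, -0.54, 0.07], [-0.04, -0.54, 0.09], [0.01, -0.54, 0.1], [0.07, -0.54, 0.11], [0.12, -0.52, 0.12], [0.18, -0.51, 0.12], [0.22, -0.48, 0.13], [0.27, -0.46, 0.14], [0.32, -0.43, 0.14]]
[ 0.4978433  -0.09210473  0.02380322]
```

jog_arm --moves '[[[0,0,0,-0.8,0,0,0],[0,1.35,1.59,0,0,0,0],[0,1.36,1.59,0.57,0,0,0],[0,0,0,0,0,0,0],[0,0,0,2,0,0,0],[0,0,0,2,0,0,0],[0,0,0,0,0,0,0]]]'

```text
time: 8.85
tool_pos: [0.4952, -0.0908, 0.0205]
tool_rot: [-0.003, 0.413, 0.911, -0.0]
contact_force: [-1.3, 0.1, -0.6]
gripper_width: -0.001
grasp_force: 0.0
```

jog_arm --moves '[[[0,-0.47,-0.27,-0.05,0,0,0],[0,-0.45,-0.32,-0.03,0,0,0],[0,-0.41,-0.37,-0.02,0,0,0],[0,-0.38,-0.4,0,0,0,0],[0,-0.34,-0.43,0.01,0,0,0],[0,-0.29,-0.47,0.02,0,0,0],[0,-0.25,-0.49,0.04,0,0,0],[0,-0.19,-0.51,0.05,0,0,0]]]'

```text
time: 9.52
tool_pos: [0.4917, -0.1348, 0.0238]
tool_rot: [0.0, 0.414, 0.91, 0.0]
contact_force: [-0.9, 0.7, 0.9]
gripper_width: 0.002
grasp_force: 0.3
```

jog_arm --moves '[[[0,-0.15,-0.52,0.07,0,0,0],[0,-0.09,-0.54,0.07,0,0,0],[0,-0.04,-0.54,0.09,0,0,0],[0,0.01,-0.54,0.1,0,0,0],[0,0.07,-0.54,0.11,0,0,0],[0,0.12,-0.52,0.12,0,0,0],[0,0.18,-0.51,0.12,0,0,0],[0,0.22,-0.48,0.13,0,0,0],[0,0.27,-0.46,0.14,0,0,0],[0,0.32,-0.43,0.14,0,0,0],[0,0,0,0,0,0,0]]]'

```text
time: 10.43
tool_pos: [0.4463, -0.1604, 0.0121]
tool_rot: [-0.001, 0.414, 0.91, -0.0]
contact_force: [-1.0, -0.0, 0.2]
gripper_width: -0.003
grasp_force: 0.0
```

```bash
python3 - <<'E'
from h import *
f=grab_frame("wrist");s=state();print(s["tool_pos"],s["contact_force"])
v=f["color"][100:330,130:420]; cv2.imwrite("pics/w7.png",cv2.resize(v,None,fx=2,fy=2,interpolation=cv2.INTER_CUBIC))
for r in regions_of("keeper_right_grip",f)[:2]: print(r["p"],r["rect"])
for th in(-.4,-.2,0,.2):print(th,(pix(f,bed(P,post(th,-1,.05)))-[130,100])*2)
E
```

```text
[ 0.44676573 -0.16059683  0.01234079] [-0.91480413  0.68581893  0.97400528]
0.84 [277.6, 200.4, 114.3, 76.1]
0.41 [395.9, 241.2, 231.6, 285.6]
-0.4 [[178.869501  214.9320851]]
-0.2 [[196.19676502 255.56020697]]
0 [[220.99102311 292.30336699]]
0.2 [[252.54574713 323.99573606]]
```

View pics/w7.png

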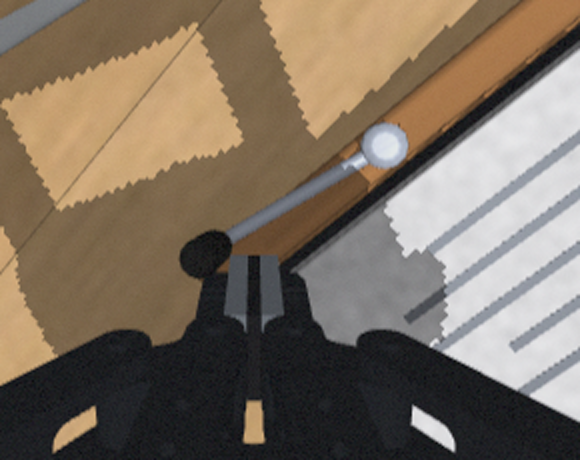

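jog_arm --moves '[[[0,0,0.1,-3,0,0,0],[0,0,0,-3.5,0,0,0],[0,0,0,-3.5,0,0,0.121],[0,0,0,-3.5,0,0,0.121],[0,0,0,-3.5,0,0,0.121],[0,0,0,-3.5,0,0,0.121],[0,0,0,-3.5,0,0,0.121],[0,0,0,0,0,0,0.121],[0,0,0,0,0,0,0.12],[0,-2.8,1.7,0,0,0,0],[0,-2.8,1.7,0,0,0,0],[0,-2.8,1.7,0,0,0,0],[0,-2.8,1.7,0,0,0,0],[0,0,0,0,0,0,0]]]'

```text
time: 11.7
tool_pos: [0.5024, -0.2839, 0.2514]
tool_rot: [-0.0, 0.752, 0.659, -0.001]
contact_force: [-0.2, 0.1, -0.5]
gripper_width: -0.005
grasp_force: 0.0
```

jog_arm --moves '[[[0,0,0,0,0,0.112,0],[0,0,0,0,0,0.112,0],[0,0,0,0,0,0.112,0],[0,0,0,0,0,0.112,0],[0,0,0,0,0,0.112,0],[0,0,0,0,0,0.112,0],[0,0,0,0,0,0.112,0],[0,0,0,0,0,0,0],[0,0,0,0,0,0,0]]]'

```text
time: 12.45
tool_pos: [0.5009, -0.28, 0.2508]
tool_rot: [-0.254, 0.695, 0.609, 0.286]
contact_force: [-0.1, 0.3, 0.0]
gripper_width: 0.002
grasp_force: 0.0
```

```bash
python3 - <<'E'
from h import *
f=grab_frame("wrist");s=state();R=Ro.from_quat(np.roll(s["tool_rot"],-1));print(s["tool_pos"],s["joint_pos"].round(2))
A=np.array([[np.cos(P[2]),np.sin(P[2]),0],[-np.sin(P[2]),np.cos(P[2]),0],[0,0,1]])
print("tool axes in stand frame\n",(A@R.as_matrix()).round(3))
for r in range(220,250,3):
    m=np.zeros((384,512),bool);m[r,250:264:6]=1
    W=world(f,m);print(r,(R.inv().apply(W-s["tool_pos"])*1000).round(0).tolist())
g=grab_frame("scene");W=world(g,np.ones((384,512),bool));L=R.inv().apply(W-s["tool_pos"])*1000
m=(abs(L[:,0])<60)&(abs(L[:,1])<20)&(L[:,2]<60)&(L[:,2]>-120)&(W[:,2]>.06);np.save("L.npy",L[m])
for z in range(-120,60,10):
    k=m&(L[:,2]>=z)&(L[:,2]<z+10)
    if k.any(): print(z,k.sum(),L[k].min(0).round(0),L[k].max(0).round(0),np.median(L[k],0).round(0))
E
```

```text
[ 0.50145274 -0.27960081  0.25242461] [-0.92  0.22  1.49  0.57  1.98 -0.71]
tool axes in stand frame
 [[ 0.001  1.     0.   ]
 [ 0.709 -0.001  0.705]
 [ 0.705 -0.001 -0.709]]
220 [[-102.0, -12.0, 256.0], [-102.0, -2.0, 255.0], [-102.0, 8.0, 255.0]]
223 [[-106.0, -12.0, 251.0], [-106.0, -2.0, 251.0], [-106.0, 8.0, 251.0]]
226 [[-110.0, -12.0, 247.0], [-110.0, -2.0, 248.0], [-110.0, 8.0, 248.0]]
229 [[9.0, -4.0, -40.0], [9.0, -1.0, -41.0], [8.0, 2.0, -39.0]]
232 [[9.0, -4.0, -45.0], [8.0, -1.0, -43.0], [8.0, 2.0, -44.0]]
235 [[9.0, -4.0, -49.0], [8.0, -1.0, -48.0], [8.0, 2.0, -47.0]]
238 [[8.0, -4.0, -51.0], [8.0, -1.0, -51.0], [8.0, 2.0, -51.0]]
241 [[9.0, -4.0, -55.0], [8.0, -1.0, -55.0], [8.0, 2.0, -55.0]]
244 [[8.0, -4.0, -58.0], [9.0, -1.0, -58.0], [8.0, 2.0, -58.0]]
247 [[9.0, -4.0, -62.0], [8.0, -1.0, -61.0], [9.0, 2.0, -62.0]]
-120 30 [ -15.  -19. -119.] [  20.   18. -111.] [  18.  -15. -115.]
-110 45 [ -15.  -19. -110.] [  19.   16. -100.] [  15.  -16. -104.]
-100 14 [   7.  -18. -100.] [ 19. -14. -91.] [ 13. -15. -97.]
-90 17 [  4. -17. -89.] [ 16.   9. -80.] [ 14.  -9. -83.]
-80 9 [  4. -14. -80.] [ 16.   6. -71.] [ 14.  -8. -78.]
-70 23 [ -4. -17. -68.] [ 14.   5. -60.] [  8. -13. -63.]
-60 38 [ -8. -15. -60.] [ 14.   6. -50.] [  7. -12. -56.]
-50 35 [ -7. -15. -50.] [ 14.   4. -41.] [  7. -11. -46.]
-40 11 [ -7.  -9. -40.] [ 14.   2. -34.] [  7.  -7. -35.]
```

```bash
cat > tab.py <<'E'
from h import *
k=np.sqrt(.5)
def tipvw(phi,gap=0,s=.018,h=.0105,r=.157,ax=.0157):
    E=np.array([-r*np.cos(phi)-.002*np.sin(phi),ax+r*np.sin(phi)-.002*np.cos(phi)])
    if phi<np.pi/4: C=E+s*k*np.array([1,-1])
    else:
        rho=r-s; C=np.array([-rho*np.cos(phi)-.002*np.sin(phi),ax+rho*np.sin(phi)-.002*np.cos(phi)])
    return C-(h+gap)*k*np.array([1,1])
def tcp(phi,gap=0,back=0,u=-.022):
    v,w=tipvw(phi,gap); p=bed(P,[u,v,w])[0]
    d=np.array([-np.sin(P[2])*k,np.cos(P[2])*k,-k]); return p+d*(.038-back)
E
python3 - <<'E'
from tab import *
s=state();q=s["tool_rot"]
pts=[tcp(0,.01,.11),tcp(0,.01,.03),tcp(0,.01),tcp(0,.004)]
print(pts[2],seq(s["tool_pos"],pts,q))
ph=np.radians(np.r_[0:112:4])
print(seq(pts[-1],[tcp(x) for x in ph],q))
E
```

```text
[ 0.52398674 -0.16828723 -0.00162688] [[-10.0, 0.77, 15.07], [0.03, -0.0, 8.0], [0.01, -0.0, 3.0], [0.59, -0.11, 0.01]]
[[0.39, -0.07, 0.01], [0.77, -0.29, -0.74], [0.81, -0.28, -0.68], [0.86, -0.28, -0.61], [0.91, -0.27, -0.56], [0.94, -0.27, -0.49], [0.98, -0.26, -0.42], [1.0, -0.26, -0.35], [1.03, -0.25, -0.27], [1.05, -0.23, -0.21], [1.07, -0.23, -0.13], [1.07, -0.21, -0.06], [0.99, -0.18, 0.02], [0.95, -0.17, 0.08], [0.95, -0.15, 0.15], [0.93, -0.13, 0.22], [0.93, -0.12, 0.27], [0.9, -0.11, 0.34], [0.88, -0.09, 0.41], [0.85, -0.07, 0.46], [0.82, -0.06, 0.52], [0.78, -0.04, 0.57], [0.74, -0.02, 0.63], [0.7, -0.0, 0.67], [0.65, 0.01, 0.72], [0.6, 0.03, 0.76], [0.55, 0.05, 0.8], [0.49, 0.07, 0.83]]
```

jog_arm --moves '[[[0,-1.67,0.13,2.51,0,0,0],[0,-1.67,0.13,2.51,0,0,0],[0,-1.67,0.13,2.51,0,0,0],[0,-1.67,0.13,2.51,0,0,0],[0,-1.66,0.13,2.51,0,0,0],[0,-1.66,0.12,2.52,0,0,0],[0,0,0,0,0,0,0],[0,0,0,0,0,0,0]]]'

```text
time: 13.22
tool_pos: [0.5136, -0.2439, 0.0759]
tool_rot: [-0.253, 0.693, 0.611, 0.287]
contact_force: [1.3, -0.3, 0.6]
gripper_width: 0.002
grasp_force: 0.0
```

```bash
python3 - <<'E'
from tab import *
f=grab_frame("wrist");s=state();q=s["tool_rot"];print(s["tool_pos"],tcp(0,.01,.11),s["joint_pos"].round(2))
R=Ro.from_quat(np.roll(q,-1))
# tab seen from the wrist: check position
for r in regions_of("leaf_tab",f)[:1]: print(r["p"],r["rect"])
tabc=pix(f,bed(P,quad(-42,2,-157,-131,17.7)));print("tab model px",tabc.round(0).tolist())
v=f["color"]; g=v.copy()
cv2.polylines(g,[tabc.astype(np.int32)],True,(0,0,255),1)
# finger path: tip corner line ahead
for pp in(tcp(0,.01)-R.apply([0,0,.038])+R.apply([.0105,0,0]),):
    c=pix(f,pp[None])[0];cv2.circle(g,(int(c[0]),int(c[1])),3,(255,0,0),1);print(c)
cv2.imwrite("pics/w8.png",cv2.resize(g[60:330,100:420],None,fx=1.8,fy=1.8))
E
```

```text
[ 0.51455715 -0.24543962  0.07750558] [ 0.51413499 -0.24544255  0.07615486] [-0.87  0.36  1.63  0.55  1.72 -0.83]
0.95 [282.6, 108.2, 192.7, 142.0]
tab model px [[227.0, 177.0], [276.0, 170.0], [275.0, 145.0], [228.0, 153.0]]
[257.62004071 181.66973231]
```

View pics/w8.png

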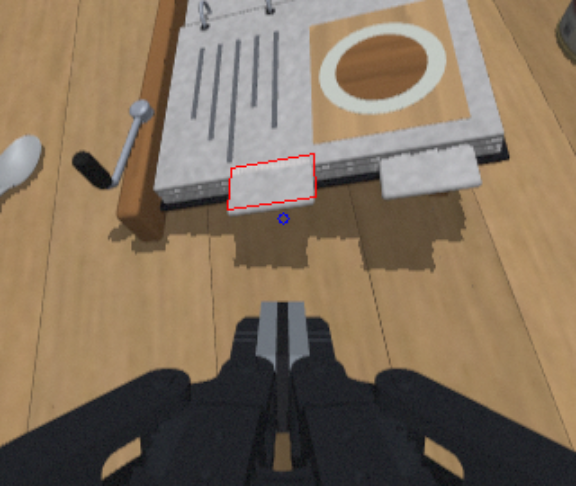

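jog_arm --moves '[[[0,0,-0.2,2.2,0,0,0],[0,0.03,-0.2,2.2,0,0,0],[0,0,0,2.2,0,0,0],[0,0,0,2.2,0,0,0],[0,0,0,2.2,0,0,0],[0,0,0,0,0,0,0],[0,0.59,-0.11,0,0,0,0],[0,0.39,-0.07,0,0,0,0],[0,0.77,-0.29,-0.74,0,0,0],[0,0.81,-0.28,-0.68,0,0,0],[0,0,0,0,0,0,0]]]'

```text
time: 14.23
tool_pos: [0.5147, -0.1607, 0.0296]
tool_rot: [-0.25, 0.694, 0.611, 0.287]
contact_force: [-0.1, -0.3, -0.2]
gripper_width: 0.002
grasp_force: 0.4
```

```bash
cat > ang.py <<'E'
from tab import *
from scipy.spatial.transform import Rotation
def boards(f):
    "histogram of angle about spine of points at radius 100..160, u -85..90"
    W=world(f,np.ones((384,512),bool)); c,s=np.cos(P[2]),np.sin(P[2])
    x=c*(W[:,0]-P[0])+s*(W[:,1]-P[1]); y=-s*(W[:,0]-P[0])+c*(W[:,1]-P[1]); z=W[:,2]-.044
    u=x*c15+z*s15; w=-x*s15+z*c15-.0157
    r=np.hypot(y,w); a=np.degrees(np.arctan2(w,-y)); return u,r,a
if __name__=="__main__":
    for n in("scene","wrist","top"):
        f=grab_frame(n);u,r,a=boards(f); white=(f["color"].reshape(-1,3).min(1)>90)[f["depth"].ravel()>0]
        for nm,lo,hi,u0,u1 in(("board",40,128,-80,85),("tab",138,154,-40,0),("nexttab",138,154,37,73)):
            m=(r>lo/1e3)&(r<hi/1e3)&(u>u0/1e3)&(u<u1/1e3)&white&(a>-8)
            h,e=np.histogram(a[m],np.arange(-8,190,4)); print(n,nm,[(int(b),int(c)) for b,c in zip(e,h) if c>8])
    s=state();print(s["tool_pos"],s["contact_force"].round(1),s["time"])
E
python3 ang.py; python3 -c "
from tab import *
print(tcp(np.radians(8))-.004*np.array([np.cos(P[2]),np.sin(P[2]),0]))"
```

```text
scene board [(-4, 52), (0, 29), (8, 458), (12, 452), (16, 51), (176, 375)]
scene tab [(8, 65)]
scene nexttab [(-4, 14), (0, 17)]
wrist board [(-4, 1145), (8, 22355)]
wrist tab [(8, 1997)]
wrist nexttab [(-4, 2133)]
top board [(4, 257), (8, 994), (12, 122), (176, 107)]
top tab [(4, 12), (8, 52)]
top nexttab [(-4, 53)]
[ 0.5137556  -0.15966179  0.02666095] [ 0.1 -2.  -0.3] 14.3833
[ 0.51364275 -0.15857824  0.0263277 ]
```

jog_arm --moves '[[[0,0.86,-0.28,-0.61,0,0,0],[0,0.91,-0.27,-0.56,0,0,0],[0,0.94,-0.27,-0.49,0,0,0],[0,0.98,-0.26,-0.42,0,0,0],[0,1.0,-0.26,-0.35,0,0,0],[0,1.03,-0.25,-0.27,0,0,0],[0,1.05,-0.23,-0.21,0,0,0],[0,1.07,-0.23,-0.13,0,0,0],[0,1.07,-0.21,-0.06,0,0,0],[0,0.99,-0.18,0.02,0,0,0],[0,0.95,-0.17,0.08,0,0,0],[0,0.95,-0.15,0.15,0,0,0],[0,0.93,-0.13,0.22,0,0,0]]]'

```text
time: 15.47
tool_pos: [0.4937, -0.0833, 0.1349]
tool_rot: [-0.252, 0.694, 0.61, 0.287]
contact_force: [0.5, -0.6, -0.7]
gripper_width: -0.001
grasp_force: 0.3
```

```bash
python3 ang.py
```

```text
scene board [(-4, 594), (0, 471), (60, 25), (176, 494)]
scene tab []
scene nexttab [(-4, 30), (0, 28)]
wrist board [(-8, 301), (-4, 3324), (60, 961)]
wrist tab [(56, 81), (60, 163)]
wrist nexttab []
top board [(-8, 39), (-4, 499), (0, 69), (60, 695), (64, 28), (176, 129)]
top tab [(56, 13), (60, 42)]
top nexttab [(-4, 54)]
[ 0.49379065 -0.08355121  0.1347784 ] [ 0.4 -1.   0.2] 15.6167
```

Board at 60°, next board flat. Continue past upright.

jog_arm --moves '[[[0,0.93,-0.12,0.27,0,0,0],[0,0.9,-0.11,0.34,0,0,0],[0,0.88,-0.09,0.41,0,0,0],[0,0.85,-0.07,0.46,0,0,0],[0,0.82,-0.06,0.52,0,0,0],[0,0.78,-0.04,0.57,0,0,0],[0,0.74,-0.02,0.63,0,0,0],[0,0.7,0,0.67,0,0,0],[0,0.65,0.01,0.72,0,0,0],[0,0.6,0.03,0.76,0,0,0],[0,0.55,0.05,0.8,0,0,0],[0,0.49,0.07,0.83,0,0,0],[0,0,0,0,0,0,0]]]'

```text
time: 16.7
tool_pos: [0.5041, 0.0295, 0.147]
tool_rot: [-0.253, 0.694, 0.611, 0.287]
contact_force: [0.0, 0.4, -0.5]
gripper_width: -0.003
grasp_force: 0.0
```

```bash
python3 ang.py
```

```text
scene board [(-8, 12), (-4, 653), (0, 545), (4, 14), (112, 199), (116, 538), (176, 69)]
scene tab [(116, 75)]
scene nexttab [(-4, 39), (0, 22)]
wrist board [(116, 677), (120, 12566)]
wrist tab [(92, 12), (96, 149), (100, 220), (104, 134), (120, 1372)]
wrist nexttab []
top board [(-8, 86), (-4, 444), (0, 63), (120, 9), (124, 392), (128, 538), (176, 31)]
top tab [(96, 13), (100, 19), (104, 14), (128, 51)]
top nexttab [(-4, 28)]
[0.50459257 0.02777642 0.14756713] [0.3 0.1 0.4] 16.85
```

jog_arm --moves '[[[0,0,0,-4,0,0,0],[0,0,0,-4,0,0,0],[0,0,0,-4,0,0,0],[0,0,0,0,0,-0.112,0],[0,0,0,0,0,-0.112,0],[0,0,0,0,0,-0.112,0],[0,0,0,0,0,-0.112,0],[0,0,0,0,0,-0.112,0],[0,0,0,0,0,-0.112,0],[0,0,0,0,0,-0.112,0],[0,0,0,0,0,0,0],[0,0,0,0,0,0,0]]]'

```text
time: 17.85
tool_pos: [0.494, -0.0553, 0.233]
tool_rot: [-0.0, 0.75, 0.661, 0.001]
contact_force: [-0.6, 0.2, 0.6]
gripper_width: -0.001
grasp_force: 0.0
```

```bash
python3 ang.py; python3 - <<'E'
from h import *
t=grab_frame("top");s=grab_frame("scene")
for sg in(-1,1): print([np.round(keeper([(x,x["color"])],sg),2) for x in(t,s)])
st=state();q=st["tool_rot"];print(q)
# pads: contact offset ~14mm -> .26rad; start finger well behind keeper (-.25)
a=arc(1,[-.80],w=.031,extra=-.038)[0]
hi=a+[0,0,.12]
print(a,seq(st["tool_pos"],[hi,a],q)); print(seq(a,arc(1,np.linspace(-.80,1.29,22)[1:],extra=-.038),q))
E
```

```text
scene board [(-8, 13), (-4, 629), (0, 507), (4, 10), (168, 26), (172, 295), (176, 770)]
scene tab [(176, 54)]
scene nexttab [(-4, 35), (0, 24)]
wrist board [(-8, 584), (-4, 5043), (172, 11), (176, 8761)]
wrist tab [(176, 465)]
wrist nexttab [(-4, 269)]
top board [(-8, 31), (-4, 136), (0, 29), (172, 15), (176, 460)]
top tab [(176, 42)]
top nexttab [(-4, 50)]
[ 0.49355036 -0.05730596  0.23223367] [ 0.2  0.7 -0.3] 18.0
[array([  1.63,  77.38, 139.47]), array([-0.2 , 40.13, 95.61])]
[array([ -0.22, 110.41, 192.05]), array([ -0.26,  56.34, 149.25])]
[-6.40834429e-04  7.51769563e-01  6.59425594e-01 -1.95059732e-05]
[4.33625722e-01 9.54988194e-02 3.67836180e-04] [[14.38, -7.92, 11.2], [-0.01, 0.01, 12.0]]
[[0.37, 0.39, -0.1], [0.34, 0.41, -0.12], [0.29, 0.45, -0.12], [0.24, 0.48, -0.13], [0.19, 0.49, -0.13], [0.14, 0.51, -0.14], [0.08, 0.53, -0.14], [0.03, 0.52, -0.14], [-0.02, 0.53, -0.14], [-0.08, 0.52, -0.14], [-0.13, 0.52, -0.14], [-0.18, 0.5, -0.13], [-0.23, 0.47, -0.13], [-0.29, 0.46, -0.12], [-0.32, 0.42, -0.12], [-0.37, 0.39, -0.1], [-0.41, 0.35, -0.1], [-0.44, 0.32, -0.08], [-0.47, 0.27, -0.07], [-0.5, 0.22, -0.06], [-0.51, 0.17, -0.05]]
```

jog_arm --moves '[[[0,2.88,-1.58,2.24,0,0,0],[0,2.88,-1.58,2.24,0,0,0],[0,2.88,-1.58,2.24,0,0,0],[0,2.87,-1.59,2.24,0,0,0],[0,2.87,-1.59,2.24,0,0,0],[0,0,0,0,0,0,0],[0,0,0,3,0,0,0],[0,0,0,3,0,0,0],[0,0,0,3,0,0,0],[0,0,0,3,0,0,0],[0,0,0,0,0,0,0],[0,0,0,0,0,0,0]]]'

```text
time: 19.1
tool_pos: [0.4324, 0.0954, -0.0004]
tool_rot: [-0.001, 0.752, 0.66, -0.002]
contact_force: [0.0, 1.0, 0.4]
gripper_width: -0.003
grasp_force: 0.0
```

jog_arm --moves '[[[0,0.37,0.39,-0.1,0,0,0],[0,0.34,0.41,-0.12,0,0,0],[0,0.29,0.45,-0.12,0,0,0],[0,0.24,0.48,-0.13,0,0,0],[0,0.19,0.49,-0.13,0,0,0],[0,0.14,0.51,-0.14,0,0,0],[0,0.08,0.53,-0.14,0,0,0],[0,0.03,0.52,-0.14,0,0,0],[0,-0.02,0.53,-0.14,0,0,0],[0,0,0,0,0,0,0]]]'

```text
time: 19.93
tool_pos: [0.4799, 0.1073, 0.0128]
tool_rot: [0.0, 0.751, 0.66, 0.001]
contact_force: [0.3, 0.5, 0.2]
gripper_width: -0.003
grasp_force: 0.0
```

```bash
python3 ang.py | grep -v next; python3 - <<'E'
from h import *
s=state();R=Ro.from_quat(np.roll(s["tool_rot"],-1))
f=grab_frame("wrist");tip=s["tool_pos"]-[0,0,-.038]
print(tip,arc(1,[-.80+9*2.09/21])); print(np.round(keeper([(f,f["color"])],1),2))
for r in regions_of("keeper_left_grip",f)[:2]: print(r["p"],r["rect"])
print({round(t,1):pix(f,bed(P,post(t,1,.05)))[0].round(0).tolist() for t in(-.3,0,.3,.4,.5,.8)})
E
```

```text
scene board [(-8, 15), (-4, 720), (0, 595), (168, 26), (172, 267), (176, 764)]
scene tab [(176, 51)]
wrist board [(176, 7735)]
wrist tab [(176, 2133)]
top board [(-8, 210), (-4, 1059), (0, 150), (172, 80), (176, 712)]
top tab [(176, 10)]
[0.4785925  0.10734749 0.01224331] [-0.1  0.1  0.5] 20.0833
[0.4785925  0.10734749 0.05024331] [array([0.47854618, 0.10632583, 0.04993985])]
[ 1.73 23.81 35.48]
0.78 [281.9, 291.7, 57.5, 62.6]
{-0.3: [208.0, 261.0], 0: [238.0, 261.0], 0.3: [269.0, 270.0], 0.4: [279.0, 275.0], 0.5: [289.0, 281.0], 0.8: [315.0, 303.0]}
```

jog_arm --moves '[[[0,-0.08,0.52,-0.14,0,0,0],[0,-0.13,0.52,-0.14,0,0,0],[0,-0.18,0.5,-0.13,0,0,0],[0,-0.23,0.47,-0.13,0,0,0],[0,-0.29,0.46,-0.12,0,0,0],[0,-0.32,0.42,-0.12,0,0,0],[0,-0.37,0.39,-0.1,0,0,0],[0,-0.41,0.35,-0.1,0,0,0],[0,-0.44,0.32,-0.08,0,0,0],[0,-0.47,0.27,-0.07,0,0,0],[0,-0.5,0.22,-0.06,0,0,0],[0,-0.51,0.17,-0.05,0,0,0],[0,0,0,0,0,0,0]]]'

```text
time: 21.27
tool_pos: [0.5195, 0.0615, 0.0248]
tool_rot: [0.0, 0.751, 0.66, -0.0]
contact_force: [0.3, 0.6, -0.1]
gripper_width: 0.002
grasp_force: 0.0
```

jog_arm --moves '[[[0,0.5,0,0,0,0,0],[0,0.5,0,-1,0,0,0],[0,0,0,-3,0,0,0],[0,0,0,-4,0,0,0],[0,0,0,-4,0,0,0],[0,0,0,-4,0,0,0],[0,0,0,-4,0,0,0],[0,1,-4,0,0,0,0],[0,1,-4,0,0,0,0],[0,0,0,0,0,0,0],[0,0,0,0,0,0,0]]]'

```text
time: 22.18
tool_pos: [0.4424, 0.1036, 0.2255]
tool_rot: [0.001, 0.75, 0.661, 0.001]
contact_force: [0.6, 0.5, 0.3]
gripper_width: -0.001
grasp_force: 0.0
```

```bash
python3 ang.py; python3 - <<'E'
from h import *
F=[grab_frame(n) for n in("top","scene","wrist")]
for sg in(-1,1): print(sg,[np.round(keeper([(x,x["color"])],sg),2) for x in F])
for sg in(-1,1): print(sg,np.round(keeper([(x,x["color"]) for x in F],sg),2))
for f in F:
    for k in("keeper_left_grip","keeper_right_grip"):
        for r in regions_of(k,f)[:1]: print(k,round(r["p"],2),np.round(r["rect"]))
    print("model",pix(f,bed(P,[post(1.57,1),post(-.2,-1)])).round(0).tolist())
E
```

```text
scene board [(-8, 14), (-4, 690), (0, 620), (4, 9), (168, 26), (172, 281), (176, 739)]
scene tab [(176, 52)]
scene nexttab [(-4, 33), (0, 29)]
wrist board [(-8, 58), (-4, 313), (172, 82), (176, 6684)]
wrist tab [(176, 362)]
wrist nexttab []
top board [(-8, 216), (-4, 1064), (0, 134), (172, 100), (176, 829)]
top tab [(176, 24)]
top nexttab [(-4, 51), (0, 9)]
[0.4442802  0.10258426 0.22519073] [-0.7 -0.1 -0.7] 22.3333
-1 [array([-1.5000e-01,  9.8750e+01,  2.1367e+02]), array([ -0.19,  42.25, 159.71]), array([ 0.14, 28.98, 30.45])]
1 [array([ 0.4 , 42.11, 85.99]), array([  1.57,  59.9 , 145.65]), array([  1.57,  35.34, 151.72])]
-1 [ -0.17  58.14 134.21]
1 [  1.58  67.16 123.47]
keeper_right_grip 0.43 [284. 207.  19.   6.]
model [[222.0, 183.0], [288.0, 210.0]]
keeper_left_grip 0.59 [213. 181.  11.  17.]
keeper_right_grip 0.57 [257. 220.  18.  18.]
model [[220.0, 173.0], [263.0, 224.0]]
keeper_left_grip 0.52 [300. 210.  48.  19.]
keeper_right_grip 0.61 [182.  74.  32. 149.]
model [[318.0, 210.0], [267.0, 334.0]]
```

```bash
python3 -c "
from plant import *
print(job_done())"
```

```text
the job is handed in; nothing more can be done
None
```

The job is handed in, but no verdict came back. In the last camera check the turned board was flat on the left and the next board flat on the right. The left keeper was over the turned board at about 1.57 rad, the right keeper was off the page at about −0.17 rad, the rest had not visibly moved, and the arm was clear. I did not re-measure the mug, spoons, jar and glass.

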